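Put the garage mixing station back together

ROBOT

A 6-joint arm with a two-finger parallel gripper is mounted at the origin on the work surface. World frame = base frame: x ahead of the robot, y to its left, z up, the work surface at z = 0. Lengths are in m, angles in rad, forces in N, time in s.
With the tool pointing down it reaches from about 0.275 to 0.75 m from the base axis. Payload 10.2 kg.
Tool frame: the origin (TCP) lies midway between the tips of the shut fingers; the grasp point (between the pads) lies 19 mm behind it (env.hold_point_z is the distance from the TCP to the grasp point, in m); x points along the fingers, z is the direction in which the jaws open and shut, and the axes are right-handed (so a half turn about x gives the same grasp; the last joint's range is limited). The gripper opens to 85 mm and grips with 20 to 120 N. Pads are 22 mm wide; open, the fingers measure 114 mm over their backs; the gripper's body (76 mm by 85 mm) begins 54 mm behind the grasp point. The pads swing forward as they close: fully open they stand 13 mm farther back than shut.
Start: joints at [-1.456, 0.313, 1.498, -0, 1.331, -0.223], TCP at [0.174, -0.495, 0.231] pointing down, gripper open.
Joint ranges: [-2.94, 2.94], [-0.97, 2.17], [0.19, 2.56], [-1.23, 4.37], [0.02, 3.11], [-2.88, 2.88]. Speed limits (rad/s): [2.39, 2.39, 3.01, 3.14, 3.14, 3.14].

INTERFACE

Orientations are given as a unit quaternion [x, y, z, w].
In Python, from bench import env, kinematics, monitor, eyes, job gives the robot as it stands. The module is installed in compiled form; this text tells all that it offers. Calls block until the motion is done:
- env.reach(position, orientation): joint-space move of the TCP to a pose.
- env.movel(position, velocity=0.15, frame=None, guard=None): straight line of the TCP; frame=None keeps the orientation; velocity is the mean speed in m/s. With guard (N) it stops when the force on the tool has changed by that much, and returns True; else False.
- env.set_joints(angles): joint-space move.
- env.release() and env.close_gripper(effort=None): open the fingers fully, or close them until they stop; effort is the grip in N (None keeps the last).
- env.hold(seconds).
- kinematics.ik(position, orientation): joint angles nearest the present ones, or None.
- monitor.sense(): the state.
- eyes.grab_frame(name): name is "scene" or "top" or "wrist"; returns a dict with "frame" (400x640x3 uint8, red, green, blue), "mtx" (3x3 intrinsics, pixels), "k1" (the pictures are not rectified: a ray, as slopes to the right and down, at radius r is drawn at 1 + k1 r^2 times it, then the intrinsics apply), "view" (4x4, takes a point from world to camera coordinates). Camera axes: x right, y down, z forward; pixel columns grow to the right and rows downward; lengths in m; the calibration is good to about 2 mm. A picture is of the moment at which its call begins. There is no depth.
A pose or a line that the arm cannot do raises env.MotionError and nothing moves.
- job.hand_in(): hands the job in, once; it reports no verdict.
The state is a dict: "clock": time; "joints": joint angles; "qvel": joint speeds; "joint_efforts": joint torques, N m; "position": TCP position; "ee_rot": TCP orientation; "contact_force": force on the tool from outside, world axes, zero at the start; "ft_torque": the same for the moment, N m; "finger_gap": opening from 0.0 (shut) to 1.0 (fully open).
Only numpy, scipy, OpenCV 4.12 (cv2) and the standard library are available. Lean on these libraries where they do the work, as an engineer would, in place of code of your own. Each camera call takes 0.05 s, during which the arm holds its last target.

TASK

Put the washed-up filler mixing station back in order: first slide the aluminium plate along the deck, without lifting it off, until its two holes drop over the pins and it lies flat and fully home. Then stand the mixing pots that are there inside one another in size order, widest outside, upright in the middle of the ring marked on the plate, and hang every spreader from the drip rack by its hole on a peg of the stand. Leave the tin, the tape and the sanding block alone.

Things in the scene. Friction and masses are not known exactly. Their poses are not given: they have to be found in the camera images.
- station: Fixed low grey steel base, 240 mm (x) by 176 mm (y), origin under its middle, x away from the robot. Its near half (-x) is a flat deck 20.5 mm above the table, its far half a bed only 10 mm above the table. Two upright round-topped steel pins, 10 mm thick and 10 mm high, stand on the bed at x 83, y -62 and +62 mm
- home (a point): Point fixed to the station, axes as the station's: where plate_handle lies when the plate is fully home on the bed (38 mm above the table; the axes then agree). With the plate on the deck, plate_handle is 10.5 mm higher than this
- plate_handle (a point): Centre of the black handle block on the loose aluminium plate. Plate 110 (x) x 160 (y) x 6 mm, about 0.4 kg, starts flat on the deck, a little turned; x towards the bed, z up. Round 14 mm holes at (37,12) and (37,-112) mm in x, y from here; plate's middle at (12,-50). Block 46 (x) x 14 (y) mm, 36 mm high; this point is 22 mm above the plate's top face
- plate_ring (a point): Centre of the thin black ring, 84 mm across, marked on the plate's top face, where the pots are to stand; (4,-70) mm in x, y from the handle's centre. Axes as the plate's
- spreader1_grip (a point): Centre of the black grip of a spreader (all alike, may be absent): a flat hand tool 64 mm wide (y), 120 mm high (z up), 140 g, heavy at the foot, a 6 mm steel blade (thickness along x) under a grip 16 mm thick and 24 mm high. This point is 12 mm below its top. Starts upright, blade down, in a slot of the drip rack
- spreader1_hole (a point): Centre of the window through the blade of spreader 1: 24 mm wide (y), 22 mm high, open along x, 33 mm below the grip's centre. Axes as the spreader's
- peg1 (a point): Root of one of three alike pegs, 78 mm apart, on the fixed peg stand: on the axis of its cross bar (12 mm thick, 244 mm long along y, 130 mm above the table, a leg at each end). The peg, 8 mm thick with a 12 mm ball tip, runs 62 mm along -x (towards the robot) and rises 11 mm to its tip. z up
- spreader2_grip (a point): Centre of the black grip of a spreader (all alike, may be absent): a flat hand tool 64 mm wide (y), 120 mm high (z up), 140 g, heavy at the foot, a 6 mm steel blade (thickness along x) under a grip 16 mm thick and 24 mm high. This point is 12 mm below its top. Starts upright, blade down, in a slot of the drip rack
- spreader2_hole (a point): Centre of the window through the blade of spreader 2: 24 mm wide (y), 22 mm high, open along x, 33 mm below the grip's centre. Axes as the spreader's
- peg2 (a point): Root of one of three alike pegs, 78 mm apart, on the fixed peg stand: on the axis of its cross bar (12 mm thick, 244 mm long along y, 130 mm above the table, a leg at each end). The peg, 8 mm thick with a 12 mm ball tip, runs 62 mm along -x (towards the robot) and rises 11 mm to its tip. z up
- spreader3_grip (a point): Centre of the black grip of a spreader (all alike, may be absent): a flat hand tool 64 mm wide (y), 120 mm high (z up), 140 g, heavy at the foot, a 6 mm steel blade (thickness along x) under a grip 16 mm thick and 24 mm high. This point is 12 mm below its top. Starts upright, blade down, in a slot of the drip rack
- spreader3_hole (a point): Centre of the window through the blade of spreader 3: 24 mm wide (y), 22 mm high, open along x, 33 mm below the grip's centre. Axes as the spreader's
- peg3 (a point): Root of one of three alike pegs, 78 mm apart, on the fixed peg stand: on the axis of its cross bar (12 mm thick, 244 mm long along y, 130 mm above the table, a leg at each end). The peg, 8 mm thick with a 12 mm ball tip, runs 62 mm along -x (towards the robot) and rises 11 mm to its tip. z up
- rack: Fixed grey drip rack left of the station, 172 mm (x) by 80 mm (y), origin under its middle. Floor 8 mm thick; three slots across it 60 mm apart along x, their walls up to 32 mm above the table, hold the spreaders' blades with 1 mm play each side
- pot1_mid (a point): Centre, half-way up, of the widest and lowest open grey plastic mixing pot: rim 70 mm across, 60 mm high, sides tapering 6 percent to the foot, walls 2.5 mm, floor 5 mm thick; it weighs 130 g. z is the pot's axis, towards its mouth. Starts upright on the table, right of the station; may be absent
- pot2_mid (a point): Centre, half-way up, of the second widest open grey plastic mixing pot: rim 58 mm across, 68 mm high, sides tapering 6 percent to the foot, walls 2.5 mm, floor 5 mm thick; it weighs 118 g. z is the pot's axis, towards its mouth. Starts upright on the table, right of the station; may be absent
- pot3_mid (a point): Centre, half-way up, of the third widest open grey plastic mixing pot: rim 46 mm across, 76 mm high, sides tapering 6 percent to the foot, walls 2.5 mm, floor 5 mm thick; it weighs 106 g. z is the pot's axis, towards its mouth. Starts upright on the table, right of the station; may be absent
- pot4_mid (a point): Centre, half-way up, of the narrowest and tallest open grey plastic mixing pot: rim 34 mm across, 84 mm high, sides tapering 6 percent to the foot, walls 2.5 mm, floor 5 mm thick; it weighs 94 g. z is the pot's axis, towards its mouth. Starts upright on the table, right of the station; may be absent
- tin: Closed steel tin, 84 mm across, 100 mm high, origin at its underside; not part of the job
- tape: Roll of tape lying flat, 100 mm across, 25 mm high, origin at its underside; not part of the job
- sandblock: Cork sanding block, 60 x 110 x 35 mm, origin at its underside; not part of the job
Not all that is in view belongs to the job. Leave any orange or turquoise look-alike of the part that bears plate_handle alone.

How it is judged:
By the outcome, as a careful person would: the job done as asked, in the order asked, and still so for the second after the job is handed in, with the robot touching nothing.
Of pot1, pot2, pot3, pot4 only 3 to 4 are there at a start; the rules pass over those that are not, and their reading is None.
Of spreader1, spreader2, spreader3 only 2 to 3 are there at a start; the rules pass over those that are not, and their reading is None.
At some moment in a run one of pot1, pot2, pot3 may be knocked a few centimetres aside while the robot is not near it.
It also fails if it takes over 210 s, if anything falls off the work surface, if the arm or the gripper's body presses on something with over 40 N, if the wrist force passes 120 N, or if a joint passes its speed limit or range.

## Working session

There is one attempt and no reset: what is moved stays moved. The work goes in short steps, each a Python script; the robot and the scene stay as the last script left them, time stands still between calls to the robot, and variables do not carry over. Pictures are saved under pics/ and viewed, and the job is handed in when it is done.

```bash
mkdir -p pics; ls
cat > h.py <<'E'
import numpy as np, cv2
from bench import env, kinematics, monitor, eyes, job
def save(cam,name,crop=None,scale=1):
    d=eyes.grab_frame(cam); f=d["frame"][:,:,::-1]
    np.savez("pics/"+name+".npz",**{k:np.asarray(v) for k,v in d.items()})
    if crop: x0,y0,x1,y1=crop; f=f[y0:y1,x0:x1]
    if scale!=1: f=cv2.resize(f,None,fx=scale,fy=scale,interpolation=cv2.INTER_CUBIC)
    cv2.imwrite("pics/"+name+".png",f); return d
def ray(d,u,v):
    K=np.asarray(d["mtx"]);k1=float(d["k1"]);V=np.asarray(d["view"])
    xd=(u-K[0,2])/K[0,0]; yd=(v-K[1,2])/K[1,1]
    p=cv2.undistortPoints(np.array([[[u,v]]],float),K,np.array([k1,0,0,0.]))[0,0]
    for _ in range(20):
        r2=p@p; p=np.array([xd,yd])/(1+k1*r2)
    R=V[:3,:3];c=-R.T@V[:3,3]
    return c,R.T@np.array([p[0],p[1],1.])
def atz(d,u,v,z):
    c,r=ray(d,u,v); return c+r*(z-c[2])/r[2]
def proj(d,P):
    K=np.asarray(d["mtx"]);k1=float(d["k1"]);V=np.asarray(d["view"])
    P=np.atleast_2d(P); q=P@V[:3,:3].T+V[:3,3]; p=q[:,:2]/q[:,2:]
    p=p*(1+k1*(p**2).sum(1,keepdims=True)); return p*[K[0,0],K[1,1]]+[K[0,2],K[1,2]]
def load(n): return dict(np.load("pics/"+n+".npz"))
E
python3 - <<'E'
from h import *
for c in ["scene","top","wrist"]:
    d=save(c,c+"0")
    V=d["view"]; print(c,d["mtx"],d["k1"],-V[:3,:3].T@V[:3,3],V[2,:3])
print(monitor.sense(),env.hold_point_z)
E
```

```text
pics
scene [[458.78727301   0.         316.71545252]
 [  0.         458.78727301 196.84353644]
 [  0.           0.           1.        ]] -0.13081516208510974 [ 1.49402595 -0.12561254  0.85602327] [-0.78493187  0.03221284 -0.61874413]
top [[484.58675648   0.         319.16757135]
 [  0.         484.58675648 200.65141057]
 [  0.           0.           1.        ]] 0.01906491293574453 [ 0.28439622 -0.09676528  1.52557749] [ 0.16622773  0.00356976 -0.98608093]
wrist [[298.16411515   0.         317.02517165]
 [  0.         298.16411515 195.67692728]
 [  0.           0.           1.        ]] -0.02124207556608435 [ 0.24125349 -0.47184092  0.37349511] [-0.26318198 -0.09042117 -0.96049948]
{'clock': 0.15, 'joints': array([-1.45644025e+00,  3.13289279e-01,  1.49823528e+00,  9.70100982e-06,
        1.33101342e+00, -2.23372234e-01]), 'qvel': array([-0.00021791, -0.00242994, -0.00356306,  0.00113341, -0.00130329,
        0.0005013 ]), 'joint_efforts': array([ 1.44804515e-03, -4.12369716e+01, -2.59797066e+01, -2.06827021e-04,
        3.17054066e-03, -2.49929187e-06]), 'position': array([ 0.17393851, -0.49514945,  0.23089329]), 'ee_rot': array([ 0.40910846,  0.57713962, -0.40860631,  0.57669837]), 'contact_force': array([ 0.76349819, -0.10671087, -0.19405518]), 'ft_torque': array([-0.02734496, -0.01416574, -0.03989312]), 'finger_gap': 1.0000223212083779} 0.0187
```

View pics/scene0.png

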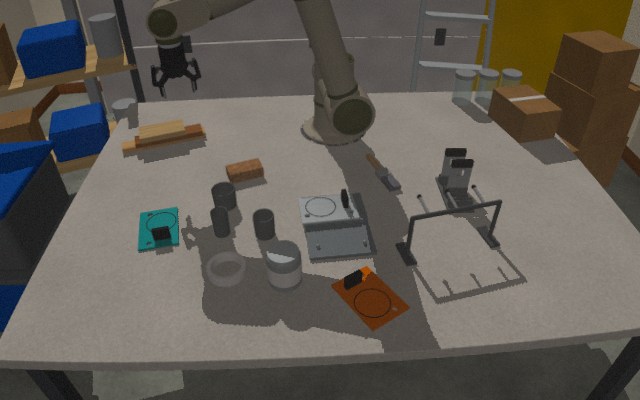

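View pics/top0.png

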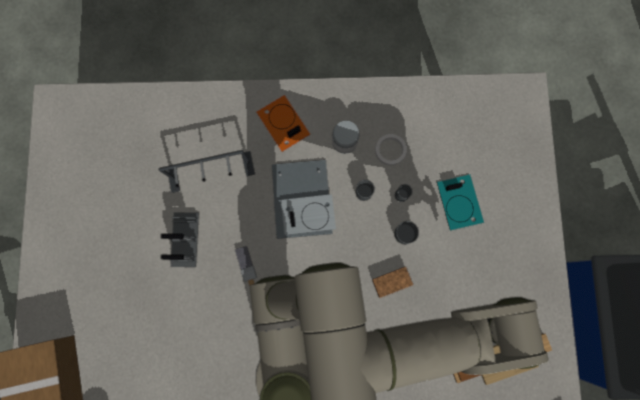

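View pics/wrist0.png

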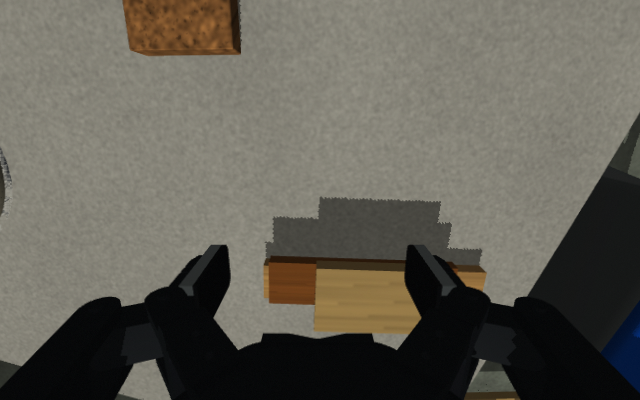

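Run:
```python
from h import *
def cr(n,c,s,o):
    f=cv2.imread(f"pics/{n}.png");x0,y0,x1,y1=c
    cv2.imwrite(f"pics/{o}.png",cv2.resize(f[y0:y1,x0:x1],None,fx=s,fy=s,interpolation=cv2.INTER_CUBIC))
cr("top0",(150,110,350,260),4,"t1"); cr("top0",(330,120,500,250),4,"t2")
cr("scene0",(380,130,540,290),4,"s1"); cr("scene0",(190,140,390,290),4,"s2")
```

```text
(no output)
```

View pics/t1.png

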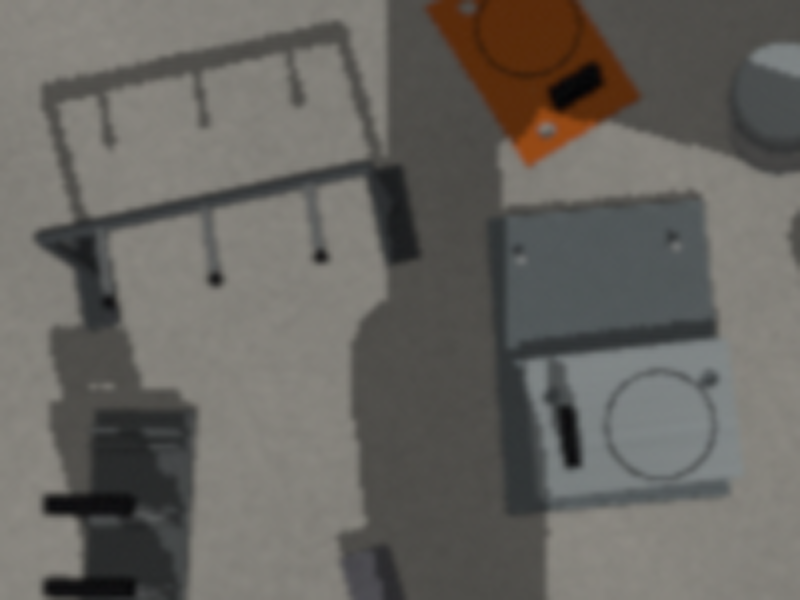

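View pics/t2.png

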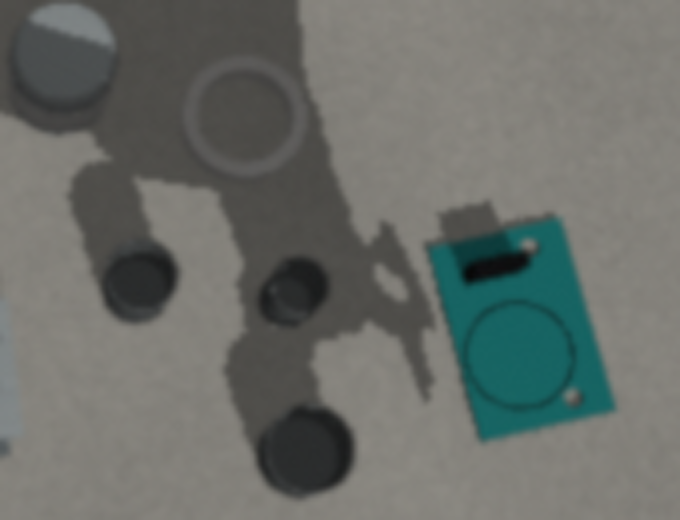

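View pics/s1.png

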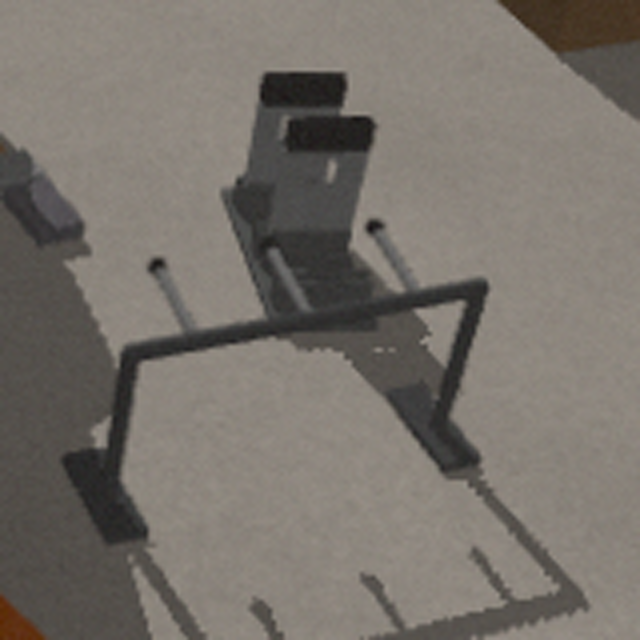

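View pics/s2.png

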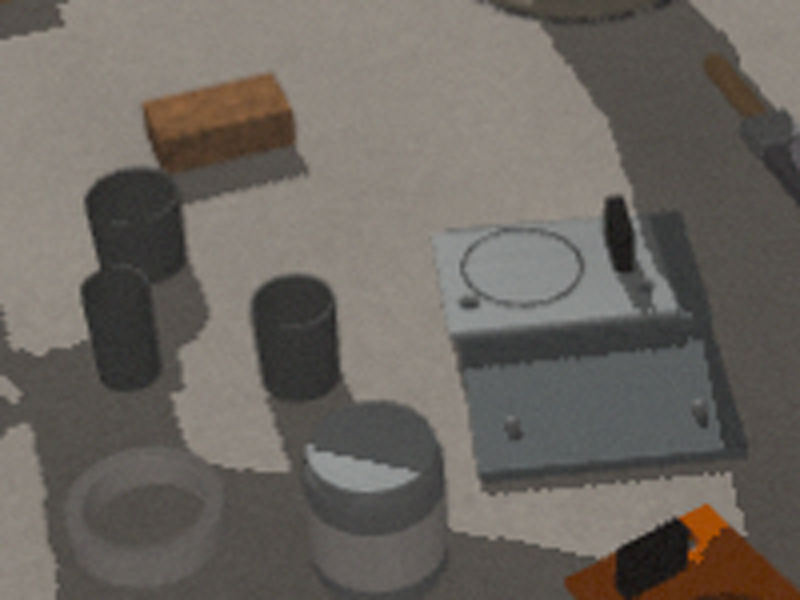

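```bash
cat >> h.py <<'E'
from scipy.spatial.transform import Rotation as Rn
def down(a):  # jaw axis at world angle a
    x=np.array([0,0,-1.]); z=np.array([np.cos(a),np.sin(a),0]); y=np.cross(z,x)
    return Rn.from_matrix(np.c_[x,y,z]).as_quat()
E
python3 - <<'E'
from h import *
d=load("top0"); s=load("scene0")
T=lambda X,Y:((X+.5)/4-.5+150,(Y+.5)/4-.5+110)
for n,X,Y,z in [("pinL",519,244,.02),("pinR",673,234,.02),("farL",503,210,.01),("farR",702,195,.01),("handle",566,408,.065),("ringc",661,425,.0265),("barL",40,236,.13),("barR",376,163,.13),("tipL",108,302,.14),("tipM",215,279,.14),("tipR",320,256,.14),("g1l",45,505,.115),("g1r",135,504,.115),("g2l",45,588,.115),("g2r",135,587,.115),("rack far l",97,410,.03),("rack far r",195,408,.03)]:
    print(n,atz(d,*T(X,Y),z).round(4))
T2=lambda X,Y:((X+.5)/4-.5+330,(Y+.5)/4-.5+120)
for n,X,Y,z in [("potA",140,278,.065),("potAl",107,278,.065),("potAr",176,278,.065),("potB",300,283,.07),("Bl",267,283,.07),("Br",328,283,.07),("potC",308,448,.06),("Cl",262,448,.06),("Cr",354,448,.06),("tin",65,55,.1),("tape",244,117,.02),("tealhole",570,397,.006)]:
    print(n,atz(d,*T2(X,Y),z).round(4))
print(Rn.from_quat(monitor.sense()["ee_rot"]).as_matrix().round(3))
E
```

```text
pinL [0.638  0.0334 0.02  ]
pinR [ 0.6434 -0.0894  0.02  ]
farL [0.6686 0.0469 0.01  ]
farR [ 0.6774 -0.1133  0.01  ]
handle [ 0.4986 -0.0054  0.065 ]
ringc [ 0.4892 -0.0769  0.0265]
barL [0.626  0.3775 0.13  ]
barR [0.6762 0.1297 0.13  ]
tipL [0.5731 0.323  0.14  ]
tipM [0.5885 0.2453 0.14  ]
tipR [0.604  0.1688 0.14  ]
g1l [0.4283 0.3722 0.115 ]
g1r [0.4275 0.3066 0.115 ]
g2l [0.368  0.3701 0.115 ]
g2r [0.3673 0.305  0.115 ]
rack far l [0.5103 0.3625 0.03  ]
rack far r [0.5102 0.2862 0.03  ]
potA [ 0.5634 -0.2316  0.065 ]
potAl [ 0.5639 -0.2063  0.065 ]
potAr [ 0.5627 -0.2591  0.065 ]
potB [ 0.5558 -0.3529  0.07  ]
Bl [ 0.5563 -0.3278  0.07  ]
Br [ 0.5553 -0.3742  0.07  ]
potC [ 0.4305 -0.3543  0.06  ]
Cl [ 0.4312 -0.3195  0.06  ]
Cr [ 0.4297 -0.389   0.06  ]
tin [ 0.7311 -0.1775  0.1   ]
tape [ 0.7013 -0.3237  0.02  ]
tealhole [ 0.4717 -0.5713  0.006 ]
[[-0.     0.944  0.331]
 [ 0.001  0.331 -0.944]
 [-1.     0.    -0.001]]
```

Run:
```python
from h import *
env.reach([0.54,-0.03,0.28],down(-np.pi/2))
d=save("wrist","w1"); print(monitor.sense()["joints"].round(2))
```

```text
[-0.27  0.32  1.36 -0.    1.46  1.3 ]
```

View pics/w1.png

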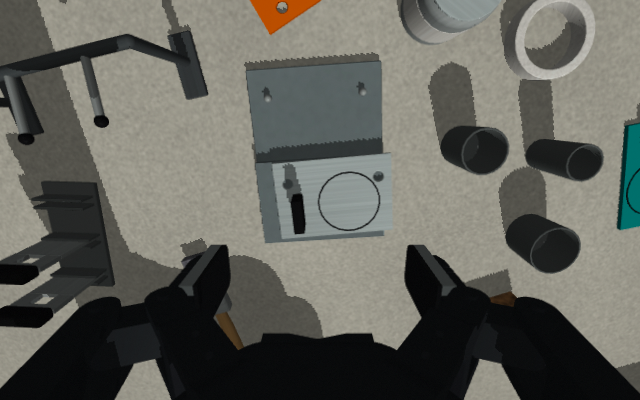

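Run:
```python
from h import *
f=cv2.imread("pics/w1.png")[40:250,230:410]
cv2.imwrite("pics/w1z.png",cv2.resize(f,None,fx=2.8*1.0,fy=2.8,interpolation=cv2.INTER_CUBIC))
```

```text
(no output)
```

View pics/w1z.png

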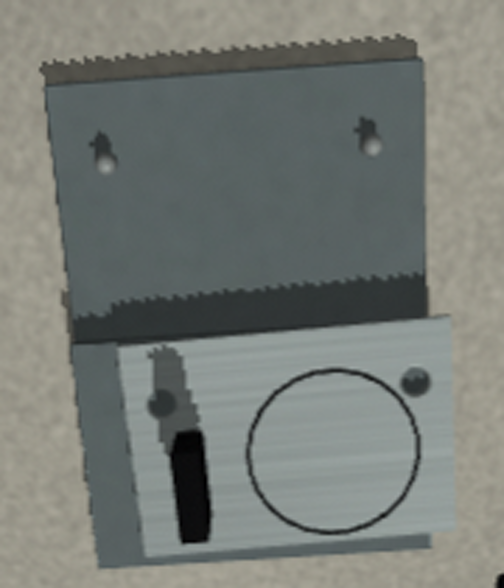

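Run:
```python
from h import *
from scipy.optimize import least_squares
d=load("w1"); Z=lambda p:((p[0]+.5)/2.8-.5+230,(p[1]+.5)/2.8-.5+40)
def fit(pts,name,x0):
    L=np.array([p[0] for p in pts])/1000; W=np.array([atz(d,*Z(p[1]),p[0][2]/1000) for p in pts])
    def r(q):
        c,s=np.cos(q[2]),np.sin(q[2]); return (L[:,:2]@np.array([[c,s],[-s,c]])+q[:2]-W[:,:2])
    o=least_squares(lambda q:r(q).ravel(),x0); print(name,o.x[:2].round(4),np.degrees(o.x[2]).round(2)); print((r(o.x)*1000).round(1).tolist()); return o.x
S=[((83,62,19),(106,164)),((83,-62,19),(373,146)),((120,88,10),(46,87)),((120,-88,10),(420,58)),((-120,88,20.5),(99,568)),((-120,-88,20.5),(431,547)),((0,88,20.5),(73,342))]
st=fit(S,"station",[.56,-.03,0])
# plate with handle origin
P=[((67,30,26.5),(119,347)),((67,-130,26.5),(450,316)),((-43,30,26.5),(145,557)),((-43,-130,26.5),(455,530)),((37,12,26.5),(161,404)),((37,-112,26.5),(415,382)),((4,-70,26.5),(334,451))]
pl=fit(P,"plate",[.5,0,0])
# top of handle
for p in [(172,455),(208,455),(180,541),(210,541),(178,430),(203,430)]: print(atz(d,*Z(p),.0665).round(4))
```

```text
station [ 0.5469 -0.0332] 3.73
[[0.6, 0.7], [1.0, -0.3], [1.5, 1.5], [0.9, -2.5], [-1.2, 0.4], [-1.5, -1.3], [-1.4, 1.6]]
plate [ 0.4774 -0.005 ] 5.17
[[0.3, 1.1], [0.0, -0.5], [0.2, -0.2], [-0.1, -0.5], [0.2, -0.2], [0.6, -0.2], [-1.1, 0.4]]
[0.4994 0.0021 0.0665]
[ 0.4994 -0.014   0.0665]
[ 0.4579 -0.0005  0.0665]
[ 0.4578 -0.0144  0.0665]
[ 0.511  -0.0009  0.0665]
[ 0.511  -0.012   0.0665]
```

```bash
cat >> h.py <<'E'
def pose2(q,L):
    L=np.atleast_2d(np.array(L,float)); c,s=np.cos(q[2]),np.sin(q[2])
    o=L.copy(); o[:,:2]=L[:,:2]@np.array([[c,s],[-s,c]])+np.array(q[:2]); return o
def overlay(n,pts,crop,sc,out):
    d=load(n); f=d["frame"][:,:,::-1]; x0,y0,x1,y1=crop
    f=cv2.resize(f[y0:y1,x0:x1],None,fx=sc,fy=sc,interpolation=cv2.INTER_CUBIC)
    for p in proj(d,pts):
        q=((p-[x0,y0]+.5)*sc-.5).round().astype(int); cv2.drawMarker(f,tuple(int(i) for i in q),(0,0,255),cv2.MARKER_CROSS,9,1)
    cv2.imwrite(f"pics/{out}.png",f)
E
python3 - <<'E'
from h import *
S=np.array([(83,62,20),(83,-62,20),(120,88,10),(120,-88,10),(-120,88,20.5),(-120,-88,20.5),(0,88,20.5)])/1000
P=np.array([(67,30,26.5),(67,-130,26.5),(-43,30,26.5),(-43,-130,26.5),(37,12,26.5),(37,-112,26.5),(4,-70,26.5),(23,7,66.5),(23,-7,66.5),(-23,7,66.5),(-23,-7,66.5)])/1000
W=np.r_[pose2([.5469,-.0332,np.radians(3.73)],S),pose2([.4774,-.005,np.radians(5.17)],P)]
overlay("top0",W,(260,140,350,250),5,"o1"); overlay("scene0",W,(290,170,390,270),5,"o2")
a=cv2.imread("pics/o1.png");b=cv2.imread("pics/o2.png");H=max(a.shape[0],b.shape[0]);pad=lambda i:cv2.copyMakeBorder(i,0,H-i.shape[0],0,0,0)
cv2.imwrite("pics/o12.png",cv2.resize(np.hstack([pad(a),pad(b)]),None,fx=.8,fy=.8))
E
```

```text
(no output)
```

View pics/o12.png

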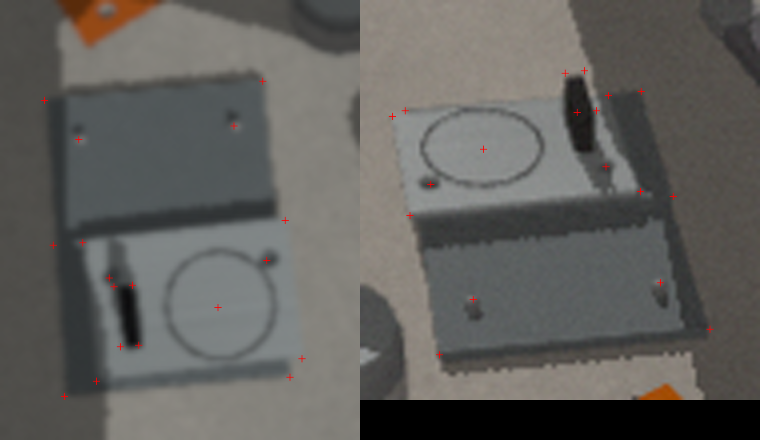

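Run:
```python
from h import *
d=load("w1"); Z=lambda p:((p[0]+.5)/2.8-.5+230,(p[1]+.5)/2.8-.5+40)
a=atz(d,*Z((106,164)),.019);b=atz(d,*Z((373,146)),.019)
print(a,b,np.linalg.norm(a-b))
yaw=np.arctan2(-(a-b)[0],(a-b)[1]); m=(a+b)[:2]/2
c,s=np.cos(yaw),np.sin(yaw); H=m-np.array([[c,-s],[s,c]])@[.037,-.05]
print("home",H,np.degrees(yaw)); h=pose2([.5469,-.0332,np.radians(3.73)],[[.046,.05,0]]);print(h)
y0=np.radians(5.17)
env.reach([.4774,-.0055,.12],down(-np.pi/2+y0))
env.movel([.4774,-.0055,.0365],velocity=.08,guard=8)
print(monitor.sense()["position"],monitor.sense()["contact_force"].round(1))
env.close_gripper(40)
m=monitor.sense();print(m["position"],m["contact_force"].round(1),m["finger_gap"])
save("wrist","w2")
```

```text
[0.62508897 0.03333048 0.019     ] [ 0.63274652 -0.08942723  0.019     ] 0.12299631866081472
home [0.58887661 0.01955107] 3.569449561280479
[[0.58954982 0.01968661 0.        ]]
[ 0.47770425 -0.0055651   0.0369329 ] [0.2 0.1 0.4]
[ 0.4775038  -0.00545112  0.03665238] [0.5 2.1 3.1] 0.15755162691366367
```

View pics/w2.png

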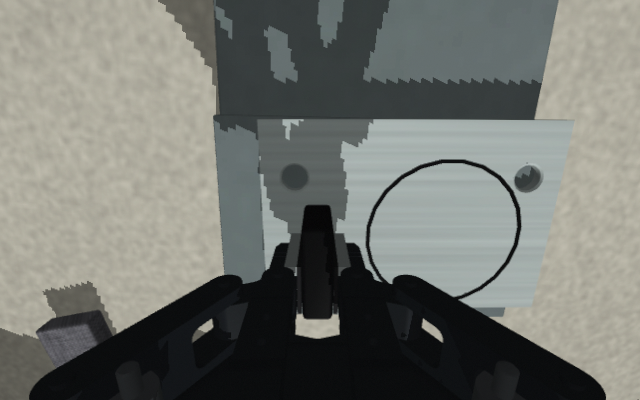

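The plate's handle is between the pads (317,260). I'll slide it most of the way, then compare holes with pins.

Run:
```python
from h import *
p0=np.array([.4775,-.0055,.0365]); H=np.array([.5889,.0195,.0365])
# back off from home along station x
th=np.radians(3.6); t=H-np.array([np.cos(th),np.sin(th),0])*.045
r=env.movel(t,velocity=.05,frame=down(-np.pi/2+th),guard=25)
m=monitor.sense();print(r,m["position"],m["contact_force"].round(1),m["finger_gap"])
save("wrist","w3")
```

```text
False [0.54319615 0.01638295 0.03664716] [-5.9 -2.2  7.2] 0.15630443161049967
```

View pics/w3.png

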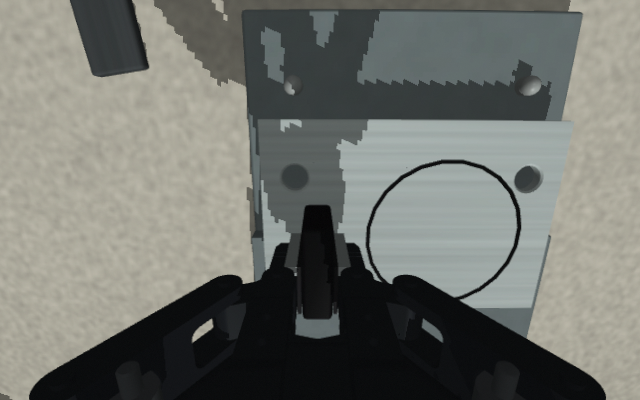

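Run:
```python
from h import *
f=cv2.imread("pics/w3.png")
a=cv2.resize(f[65:205,265:325],None,fx=4,fy=4,interpolation=cv2.INTER_CUBIC);b=cv2.resize(f[65:205,500:560],None,fx=4,fy=4,interpolation=cv2.INTER_CUBIC)
cv2.imwrite("pics/w3z.png",np.hstack([a,b]))
```

```text
(no output)
```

View pics/w3z.png

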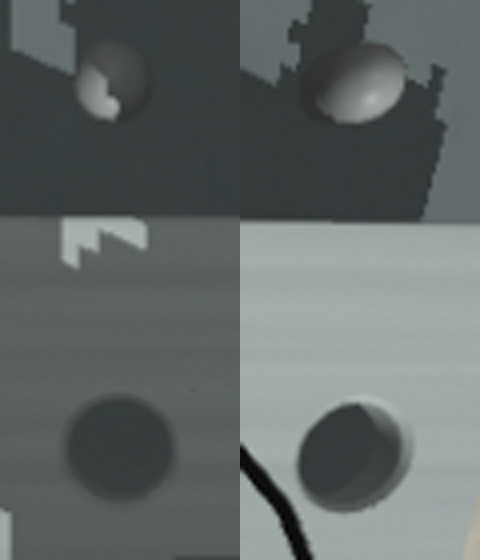

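Run:
```python
from h import *
d=load("w3")
A=lambda X,Y:(265+(X+.5)/4-.5,65+(Y+.5)/4-.5); B=lambda X,Y:(500+(X-240+.5)/4-.5,65+(Y+.5)/4-.5)
pL=atz(d,*A(114,80),.015);pR=atz(d,*B(363,82),.015);hL=atz(d,*A(120,448),.0265);hR=atz(d,*B(355,454),.0265)
print(pL,pR,hL,hR,np.linalg.norm(pL-pR),np.linalg.norm(hL-hR))
ya=lambda a,b:np.degrees(np.arctan2(-(a-b)[0],(a-b)[1]))
print(ya(pL,pR),ya(hL,hR))
yaw=np.radians(ya(pL,pR)-ya(hL,hR)); m=monitor.sense()["position"]
h=(hL+hR)[:2]/2; p=(pL+pR)[:2]/2
c,s=np.cos(yaw),np.sin(yaw); print("tcp target",p+np.array([[c,-s],[s,c]])@(m[:2]-h),np.degrees(yaw))
R=Rn.from_quat(monitor.sense()["ee_rot"]).as_matrix();print(np.degrees(np.arctan2(R[1,2],R[0,2]))+90)
```

```text
[0.62583357 0.03402294 0.015     ] [ 0.63387846 -0.08989947  0.015     ] [0.57970983 0.03048995 0.0265    ] [ 0.58668448 -0.09304092  0.0265    ] 0.12418326753223777 0.12372760491774547
3.714360243214379 3.231532275759554
tcp target [0.58945065 0.01937455] 0.4828279674548251
3.596089731090089
```

Run:
```python
from h import *
def st(r=None):
    m=monitor.sense();print(r,m["position"].round(4),m["contact_force"].round(1),round(m["finger_gap"],3))
q=down(-np.pi/2+np.radians(3.95))
st(env.movel([.5894,.0194,.0365],velocity=.04,frame=q,guard=25))
p=monitor.sense()["position"]
st(env.movel([p[0],p[1],.026],velocity=.02,frame=q,guard=15))
save("wrist","w4")
```

```text
False [0.5892 0.0194 0.0362] [-0.8  0.4 -2.3] 0.157
False [0.589  0.0195 0.0262] [-4.  -0.7  2.2] 0.153
```

View pics/w4.png

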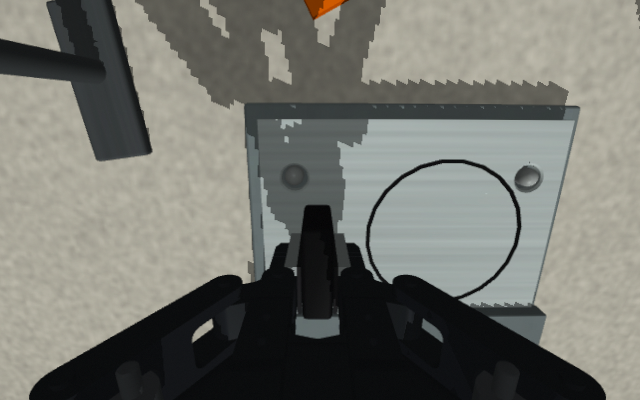

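Run:
```python
from h import *
def st(r=None):
    m=monitor.sense();print(r,m["position"].round(4),m["contact_force"].round(1),round(m["finger_gap"],3))
p=monitor.sense()["position"]
st(env.movel([p[0],p[1],.0235],velocity=.01,guard=12))
env.release(); st()
env.movel([p[0],p[1],.10]); 
# shut & press handle top lightly
env.close_gripper(30)
st(env.movel([p[0],p[1],.049],velocity=.02,guard=10))
env.movel([p[0],p[1],.12]); env.release()
# look over all from above
env.reach([.55,-.03,.2],down(-np.pi/2)); save("wrist","w5")
env.reach([.50,-.29,.26],down(-np.pi/2)); save("wrist","w6")
```

```text
True [0.589  0.0195 0.0262] [-1.1 -0.3  5.1] 0.155
None [0.5881 0.0197 0.0254] [0.2 0.2 0.4] 0.997
True [0.589  0.0195 0.0521] [-1.6 -0.4  3.6] 0.002
```

View pics/w5.png

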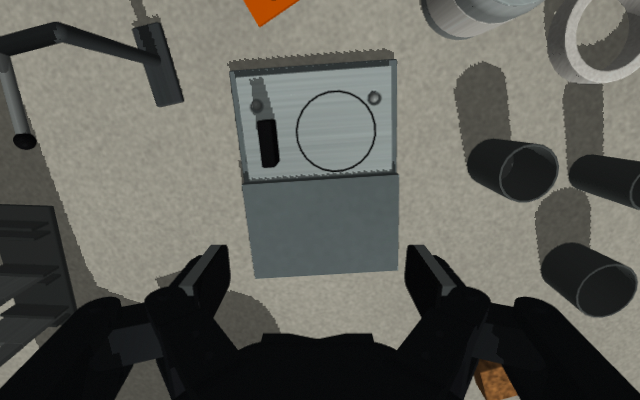

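View pics/w6.png

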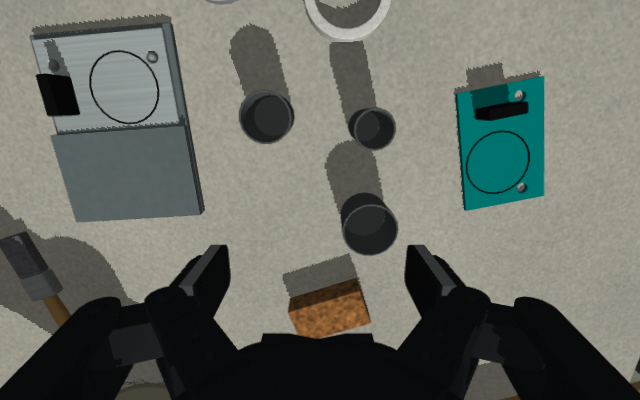

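Run:
```python
from h import *
f=cv2.imread("pics/w6.png")[80:270,225:410]
cv2.imwrite("pics/w6z.png",cv2.resize(f,None,fx=3,fy=3,interpolation=cv2.INTER_CUBIC))
d=load("w5")
# plate at home overlay
P=np.array([(67,30,16),(67,-130,16),(-43,30,16),(-43,-130,16),(37,12,16),(37,-112,16),(4,-70,16)])/1000
P=pose2([.5892,.0195,np.radians(3.7)],P); overlay("w5",P,(220,40,420,190),4,"o5")
```

```text
(no output)
```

View pics/w6z.png

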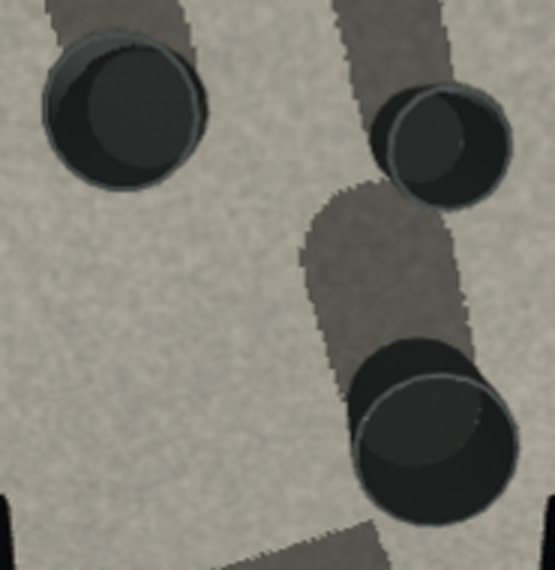

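View pics/o5.png

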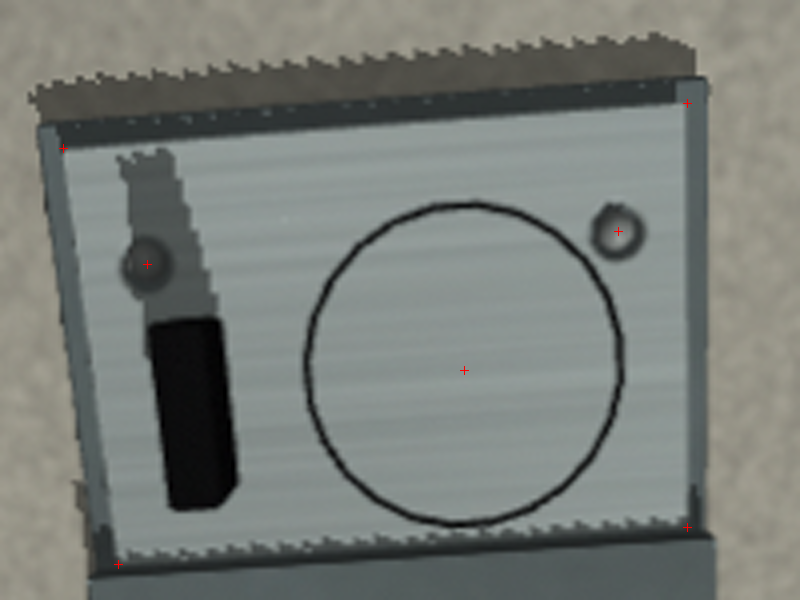

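Run:
```python
from h import *
d=load("w6"); Z=lambda X,Y:((X+.5)/3-.5+225,(Y+.5)/3-.5+80)
for n,x0,x1,y0,y1,z in [("A",43,204,31,190,.068),("B",387,512,83,210,.076),("C",355,519,373,525,.06)]:
    c=atz(d,*Z((x0+x1)/2,(y0+y1)/2),z);l=atz(d,*Z(x0,(y0+y1)/2),z);r=atz(d,*Z(x1,(y0+y1)/2),z);t=atz(d,*Z((x0+x1)/2,y0),z);b=atz(d,*Z((x0+x1)/2,y1),z)
    print(n,c.round(4),np.linalg.norm(l-r).round(4),np.linalg.norm(t-b).round(4))
P=[]
for (x,y,z,r) in [(0,0,0,0)]: pass
print(pose2([.5892,.0195,np.radians(3.7)],[[.004,-.07,0]]))
```

```text
A [ 0.5641 -0.2327  0.068 ] 0.0583 0.0559
B [ 0.5519 -0.3498  0.076 ] 0.0446 0.0445
C [ 0.4291 -0.3542  0.06  ] 0.0676 0.0676
[[ 0.59770892 -0.05009596  0.        ]]
```

```bash
cat >> h.py <<'E'
def st(r=None):
    m=monitor.sense();print(r,round(m["clock"],1),m["position"].round(4),m["contact_force"].round(1),round(m["finger_gap"],3))
E
python3 - <<'E'
from h import *
x,y=.4291,-.3542
env.reach([x,y,.13],down(-np.pi/2))
st(env.movel([x,y,.022],velocity=.1,guard=6))
env.close_gripper(25); st()
st(env.movel([x,y,.14],velocity=.15)); st()
env.reach([.5977,-.0501,.14],down(0))
st(env.movel([.5977,-.0501,.055],velocity=.12))
st(env.movel([.5977,-.0501,.034],velocity=.03,guard=5))
save("wrist","w7")
E
```

```text
False 18.0 [ 0.4294 -0.3545  0.0226] [-0.3  0.7  0.2] 1.0
None 18.3 [ 0.4293 -0.3544  0.0229] [-1.5  1.9  5.8] 0.804
False 19.2 [ 0.4288 -0.3538  0.139 ] [-0.6 -0.  -2.5] 0.804
None 19.2 [ 0.4288 -0.3538  0.139 ] [-0.6 -0.  -2.5] 0.804
False 21.4 [ 0.5982 -0.0504  0.0558] [ 0.1  0.8 -0.8] 0.809
True 21.9 [ 0.5975 -0.0501  0.0389] [-0.   0.5  5.7] 0.8
```

View pics/w7.png

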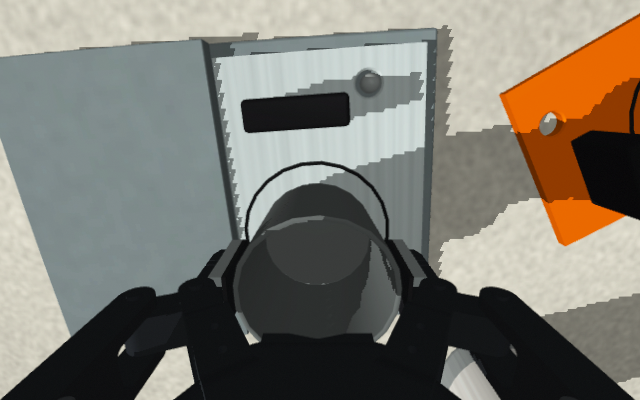

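Contact at the expected height (pot1 on the plate). Releasing and checking.

Run:
```python
from h import *
env.release(); st()
p=monitor.sense()["position"]
env.movel([p[0],p[1],.16])
env.reach([.56,-.16,.26],down(-np.pi/2)); save("wrist","w8")
```

```text
None 22.3 [ 0.5971 -0.05    0.0381] [ 0.5 -0.4  0.1] 0.999
```

View pics/w8.png

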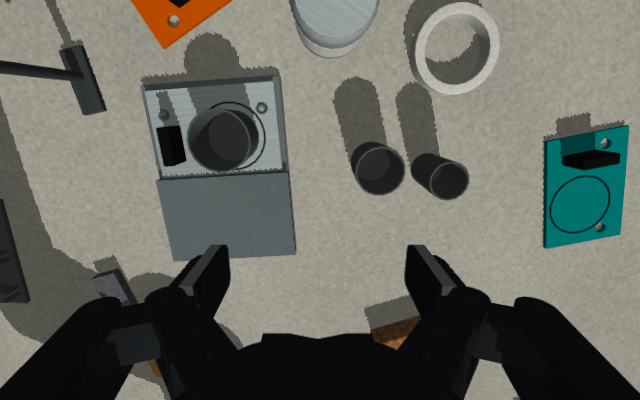

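Run:
```python
from h import *
f=cv2.imread("pics/w8.png")
cv2.imwrite("pics/w8z.png",cv2.resize(np.hstack([f[90:210,175:285],f[130:210,340:480][:, :].copy() if 0 else f[90:210,340:480]]),None,fx=3,fy=3,interpolation=cv2.INTER_CUBIC))
```

```text
(no output)
```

View pics/w8z.png

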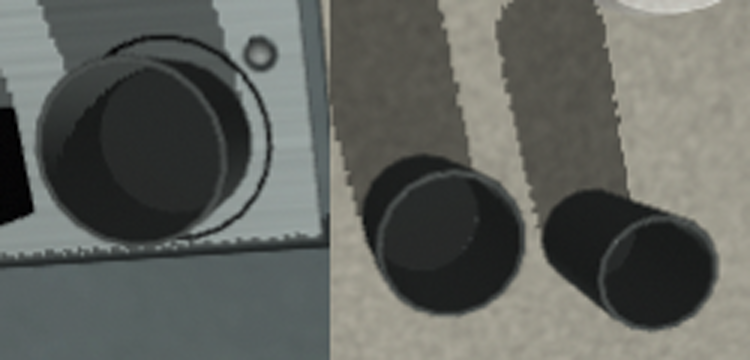

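Run:
```python
from h import *
d=load("w8")
for n,x0,x1,y0,y1,z,o in [("p1",37,228,55,243,.076,175),("p2",378,524,170,315,.068,340-110),("p3",600,717,216,329,.076,340-110)]:
    Z=lambda X,Y:((X+.5)/3-.5+o,(Y+.5)/3-.5+90)
    c=atz(d,*Z((x0+x1)/2,(y0+y1)/2),z);l=atz(d,*Z(x0,(y0+y1)/2),z);r=atz(d,*Z(x1,(y0+y1)/2),z)
    print(n,c.round(4),np.linalg.norm(l-r).round(4))
```

```text
p1 [ 0.5999 -0.053   0.076 ] 0.0693
p2 [ 0.5641 -0.2311  0.068 ] 0.0555
p3 [ 0.5544 -0.3081  0.076 ] 0.0443
```

Run:
```python
from h import *
save("top","t8"); save("scene","s8")
t=np.linspace(0,2*np.pi,40,endpoint=False); C=np.c_[np.cos(t),np.sin(t),0*t]
ring=C*[.042,.042,0]+[.5977,-.0501,.016]
def rims(x,y): return np.r_[C*[.035,.035,0]+[x,y,.076]]
for k,(x,y) in enumerate([(.5973,-.0501),(.5999,-.053)]):
    for n,cr in [("w8",(175,90,285,190)),("t8",(270,145,345,210)),("s8",(280,180,380,270))]:
        overlay(n,np.r_[rims(x,y),ring],cr,4,"o")
        im=cv2.imread("pics/o.png"); im=cv2.resize(im,(390,290)) if 0 else im
        cv2.imwrite(f"pics/o8_{k}_{n}.png",im)
rows=[]
for k in (0,1):
    ims=[cv2.imread(f"pics/o8_{k}_{n}.png") for n in("w8","t8","s8")]
    H=400; rows.append(np.hstack([cv2.copyMakeBorder(i,0,H-i.shape[0],0,0,0) for i in ims]))
im=np.vstack(rows); print(im.shape); cv2.imwrite("pics/o8.png",cv2.resize(im,None,fx=.7,fy=.7,interpolation=cv2.INTER_AREA))
```

```text
(800, 1140, 3)
```

View pics/o8.png

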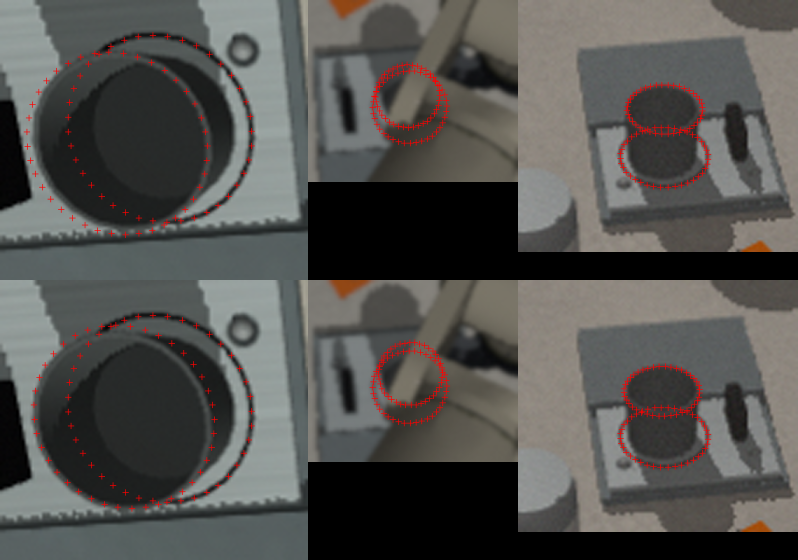

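Run:
```python
from h import *
x,y=.5641,-.2319
env.reach([x,y,.15],down(0)); save("wrist","w9")
st(env.movel([x,y,.053],velocity=.1,guard=6))
env.close_gripper(25); st()
st(env.movel([x,y,.075],velocity=.05)); env.hold(.3); st()
save("wrist","w10")
```

```text
False 27.3 [ 0.5645 -0.2321  0.0537] [-0.3 -0.7 -0. ] 0.997
None 27.7 [ 0.5642 -0.2321  0.0539] [-2.5  1.   5.7] 0.669
False 28.3 [ 0.564  -0.2319  0.075 ] [-0.8 -0.5 -2.7] 0.661
None 28.6 [ 0.564  -0.2318  0.0748] [-0.2 -0.5 -1.1] 0.669
```

View pics/w10.png

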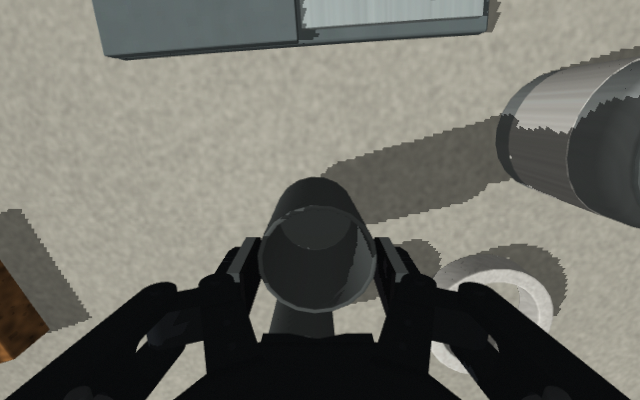

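Run:
```python
from h import *
d=load("w10"); print(atz(d,318.5,258.5,.0893),monitor.sense()["position"])
d=load("w7"); print("pot1 in w7",atz(d,316.5,278,.078))
```

```text
[ 0.56511231 -0.22937237  0.0893    ] [ 0.56400896 -0.23187645  0.07483017]
pot1 in w7 [ 0.59772907 -0.04302259  0.078     ]
```

Run:
```python
from h import *
p=monitor.sense()["position"]
env.movel([p[0],p[1],.17],velocity=.15)
x,y=.598,-.053
env.reach([x,y,.17],down(0))
st(env.movel([x,y,.135],velocity=.1))
st(env.movel([x,y,.070],velocity=.035,guard=5))
save("wrist","w11")
```

```text
False 30.7 [ 0.5981 -0.0537  0.1352] [-0.8  0.2 -1.4] 0.664
True 32.2 [ 0.598  -0.053   0.0749] [-0.4 -0.2  5.1] 0.669
```

View pics/w11.png

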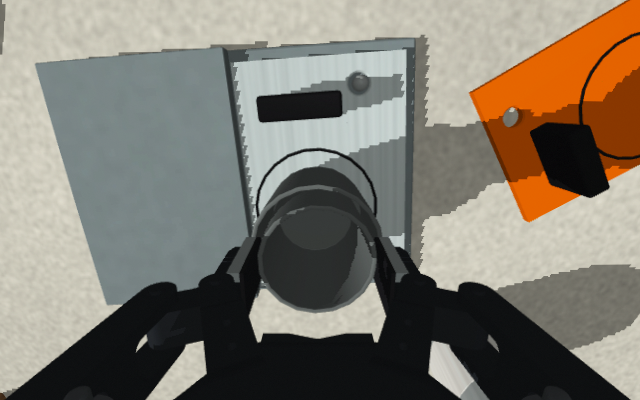

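Run:
```python
from h import *
env.release(); p=monitor.sense()["position"]
env.movel([p[0],p[1],.18])
env.reach([.56,-.16,.26],down(-np.pi/2)); save("wrist","w12")
f=cv2.imread("pics/w12.png")
cv2.imwrite("pics/w12z.png",cv2.resize(np.hstack([f[90:210,175:285],f[90:210,340:480]]),None,fx=3,fy=3,interpolation=cv2.INTER_CUBIC))
```

```text
(no output)
```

View pics/w12z.png

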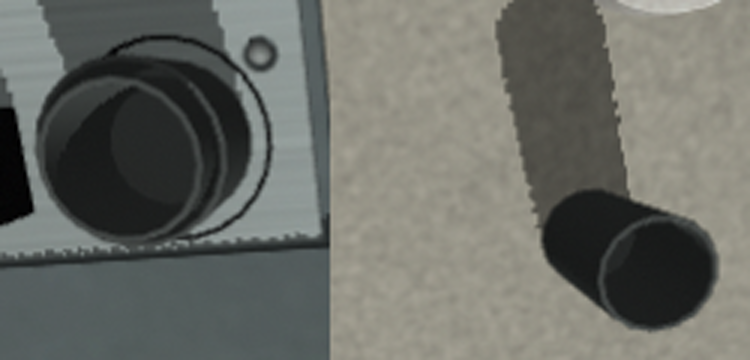

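Run:
```python
from h import *
d=load("w12"); Z=lambda X,Y:((X+.5)/3-.5+175,(Y+.5)/3-.5+90)
print("p2",atz(d,*Z(121.5,158),.089))
x,y=.5544,-.3085
env.reach([x,y,.16],down(0))
st(env.movel([x,y,.0635],velocity=.1,guard=6))
env.close_gripper(25); st()
st(env.movel([x,y,.083],velocity=.05)); env.hold(.3); st()
save("wrist","w13")
```

```text
p2 [ 0.59804813 -0.05313407  0.089     ]
False 37.5 [ 0.5547 -0.3087  0.0642] [0.4 0.7 0.3] 0.999
None 38.0 [ 0.5545 -0.3087  0.0641] [-2.7  0.5  5.4] 0.521
False 38.5 [ 0.5544 -0.3085  0.083 ] [-0.1  0.7 -1.2] 0.522
None 38.8 [ 0.5543 -0.3084  0.0828] [-0.3  0.3 -1.7] 0.523
```

View pics/w13.png

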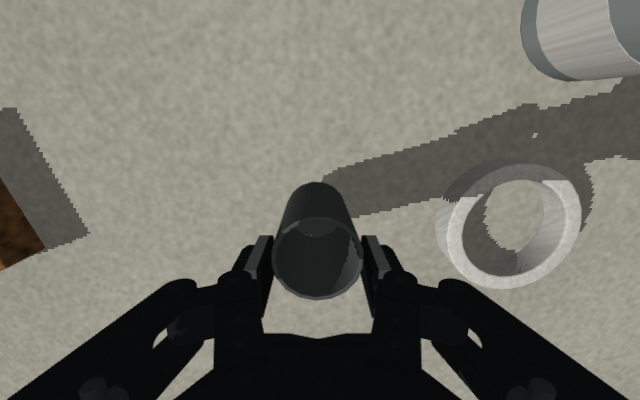

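Run:
```python
from h import *
p=monitor.sense()["position"]
env.movel([p[0],p[1],.19],velocity=.15)
x,y=.598,-.053
env.reach([x,y,.19],down(0))
st(env.movel([x,y,.158],velocity=.1))
st(env.movel([x,y,.086],velocity=.035,guard=5))
env.hold(.2);st()
save("wrist","w14")
```

```text
False 41.2 [ 0.5981 -0.0537  0.1581] [ 0.7  0.8 -1.1] 0.525
True 43.0 [ 0.598  -0.0531  0.0901] [-1.6 -0.7  5.1] 0.523
None 43.2 [ 0.598  -0.053   0.0901] [-0.9 -0.   4.5] 0.52
```

View pics/w14.png

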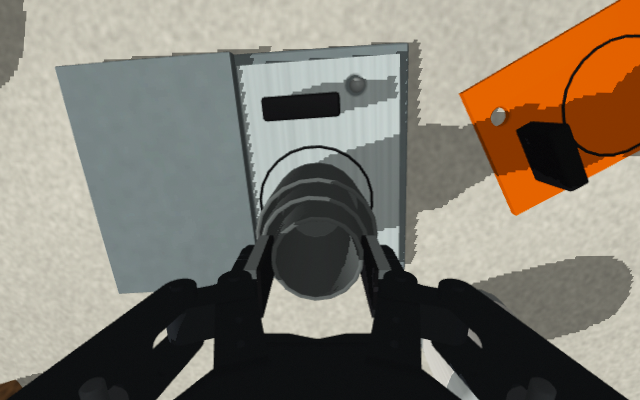

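Run:
```python
from h import *
env.release(); p=monitor.sense()["position"]
env.movel([p[0],p[1],.2])
env.reach([.56,-.14,.30],down(-np.pi/2)); save("wrist","w15")
env.reach([.40,.26,.33],down(-np.pi/2)); save("wrist","w16")
env.reach([.50,.22,.33],down(-np.pi/2)); save("wrist","w17")
save("scene","s17")
```

```text
(no output)
```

View pics/w15.png

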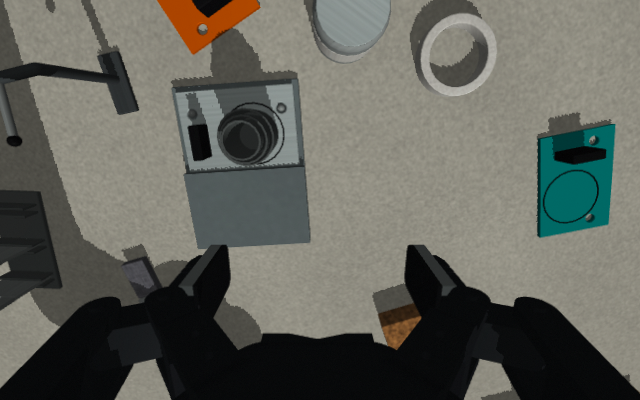

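View pics/w16.png

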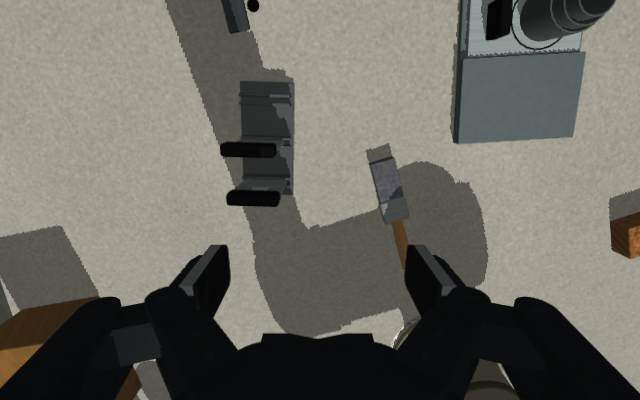

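View pics/w17.png

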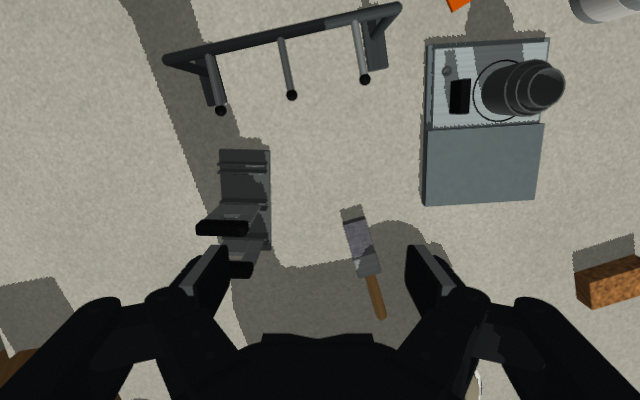

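View pics/s17.png

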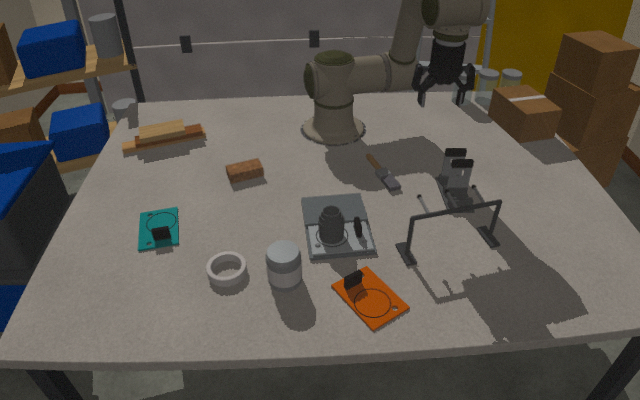

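Run:
```python
from h import *
f=cv2.imread("pics/w16.png")[70:220,200:320]
cv2.imwrite("pics/w16z.png",cv2.resize(f,None,fx=4,fy=4,interpolation=cv2.INTER_CUBIC))
f=cv2.imread("pics/w17.png")[0:130,150:410]
cv2.imwrite("pics/w17z.png",cv2.resize(f,None,fx=3,fy=3,interpolation=cv2.INTER_CUBIC))
```

```text
(no output)
```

View pics/w16z.png

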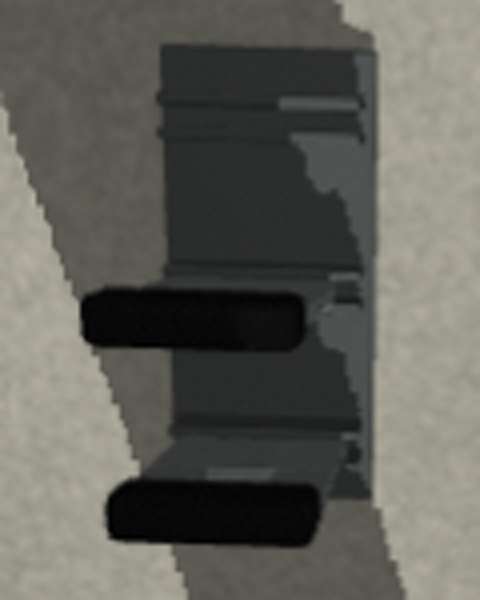

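View pics/w17z.png

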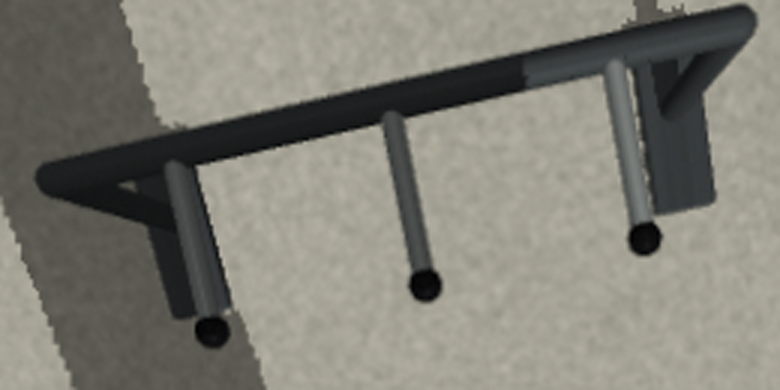

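```bash
cat > fitgrip.py <<'E'
from h import *
from scipy.optimize import minimize
def fitbox(n,box,x0,thr=22,z=(.104,.128)):
    d=load(n); g=d["frame"].max(2); u0,v0,u1,v1=box; S=8
    m=cv2.resize(g[v0:v1,u0:u1],None,fx=S,fy=S,interpolation=cv2.INTER_CUBIC)<thr
    B=np.array([[a,b,c] for a in(-.008,.008) for b in(-.032,.032) for c in z])
    def cost(q):
        p=((proj(d,pose2([q[0],q[1],q[2]],B))-[u0,v0]+.5)*S-.5)
        h=cv2.convexHull(p.astype(np.float32)); k=np.zeros(m.shape,np.uint8); cv2.fillConvexPoly(k,(h*16).astype(np.int32),1,shift=4)
        k=k>0; return 1-(k&m).sum()/(k|m).sum()
    best=None
    for y in (-.03,0,.03):
        o=minimize(cost,[x0[0],x0[1],y],method="Nelder-Mead",options=dict(initial_simplex=np.array([[x0[0],x0[1],y],[x0[0]+.01,x0[1],y],[x0[0],x0[1]+.01,y],[x0[0],x0[1],y+.05]]),xatol=1e-5,fatol=1e-5))
        if best is None or o.fun<best.fun: best=o
    print(n,best.x[:2].round(4),np.degrees(best.x[2]).round(2),"1-IoU",round(best.fun,3)); return best.x
E
python3 - <<'E'
from fitgrip import *
d=load("w16"); print(atz(d,248,150,.12),atz(d,253,198,.12))
g=d["frame"].max(2); print(g[150,230:270:5],g[160,255],g[135,255])
a=fitbox("w16",(212,136,282,164),(.43,.339)); b=fitbox("w16",(218,184,288,212),(.368,.338))
a=fitbox("w17",(186,214,256,242),a)
d=load("w17"); Z=lambda X,Y:((X+.5)/3-.5+150,(Y+.5)/3-.5)
T=[atz(d,*Z(*p),.141) for p in [(212,332),(426,285),(645,239)]]
E=[atz(d,*Z(*p),.13) for p in [(40,179),(752,20)]]
J=[atz(d,*Z(*p),.131) for p in [(175,160),(392,113),(614,63)]]
print(np.round(T,4),np.round(E,4),np.round(J,4)); print(np.linalg.norm(T[0]-T[2]),np.linalg.norm(E[0]-E[1]))
for a,b in ((T[0],T[2]),E,(J[0],J[2])): v=a-b;print(np.degrees(np.arctan2(-v[0],v[1])))
E
```

```text
[0.42576523 0.34112343 0.12      ] [0.36661931 0.33882393 0.12      ]
[ 8  9  9  8  8  9 16 16] 44 37
w16 [0.426  0.3394] 0.98 1-IoU 0.163
w16 [0.3661 0.3373] 1.86 1-IoU 0.21
w17 [0.4259 0.3404] 2.09 1-IoU 0.204
[[0.5711 0.3228 0.141 ]
 [0.5867 0.2459 0.141 ]
 [0.6017 0.1695 0.141 ]] [[0.6239 0.383  0.13  ]
 [0.6727 0.1343 0.13  ]] [[0.6294 0.3339 0.131 ]
 [0.6439 0.2571 0.131 ]
 [0.6592 0.1808 0.131 ]]
0.15631950324312516 0.25348277860383034
11.292688031961779
11.100086531374966
11.017975474095797
```

Run:
```python
from h import *
x,y=.4262,.3398; q=down(-np.pi/2+np.radians(1.8))
env.reach([x,y,.18],q)
st(env.movel([x,y,.093],velocity=.08,guard=6))
env.close_gripper(35); st()
save("wrist","w18")
```

```text
False 50.2 [0.4265 0.3399 0.0935] [ 0.4 -0.4  0.1] 0.997
None 50.6 [0.4266 0.34   0.0937] [-0.3 -0.8  4.6] 0.744
```

View pics/w18.png

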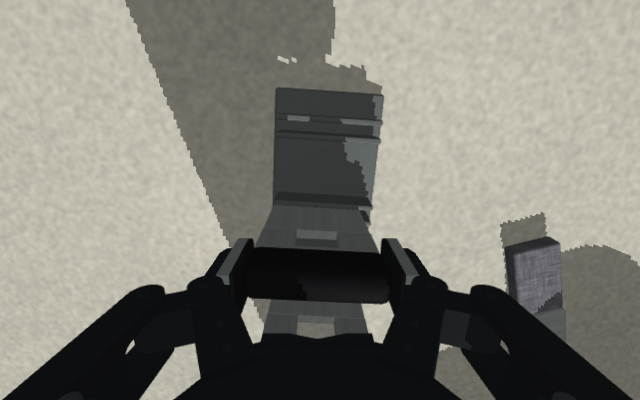

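Run:
```python
from h import *
p=monitor.sense()["position"]
st(env.movel([p[0],p[1],.20],velocity=.12)); 
th=np.radians(11.15); X=np.array([np.cos(th),np.sin(th),0]); q=down(-np.pi/2+th)
tip=np.array([.5711,.3228,.141]); T=tip-X*.030; T[2]=.141+.0107
env.reach([T[0],T[1],.20],q)
st(env.movel(T,velocity=.1)); env.hold(.3)
save("wrist","w19"); save("scene","s19",(380,120,540,280),4)
```

```text
False 51.7 [0.4263 0.3398 0.1991] [ 0.2  0.1 -2. ] 0.746
False 52.8 [0.5417 0.3173 0.1524] [ 0.  -0.2 -1.5] 0.748
```

View pics/w19.png

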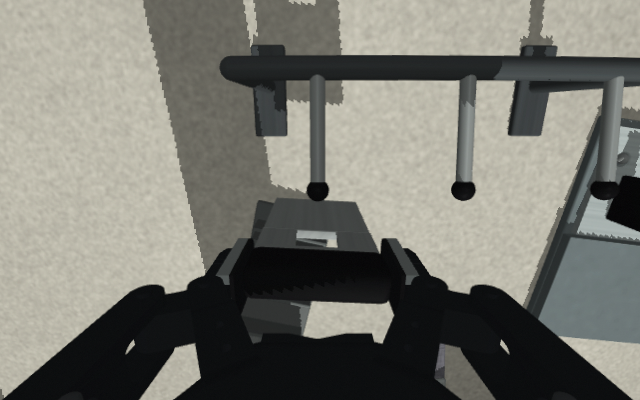

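View pics/s19.png

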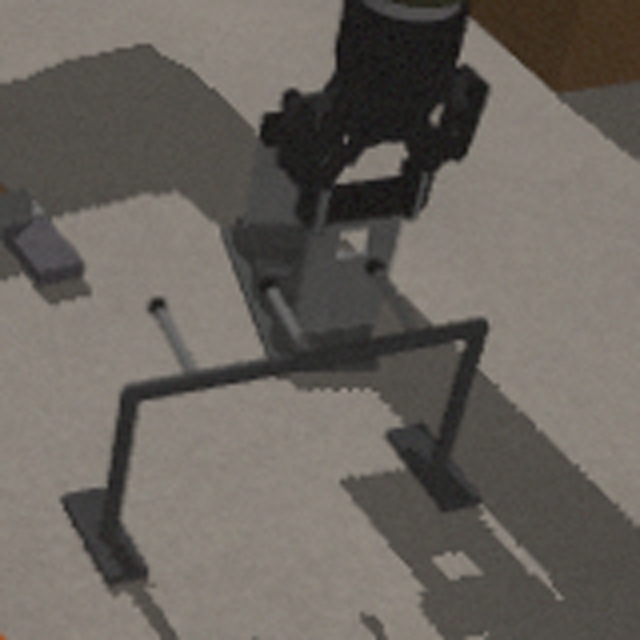

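Run:
```python
from h import *
th=np.radians(11.15); X=np.array([np.cos(th),np.sin(th),0])
tip=np.array([.5711,.3228,.141]); o=np.array([0,0,.0107])
st(env.movel(tip+o,velocity=.05,guard=6))
st(env.movel(tip+X*.036+o-[0,0,.0064],velocity=.05,guard=6)); save("wrist","w20")
p=monitor.sense()["position"]
st(env.movel(p-[0,0,.014],velocity=.02,guard=3)); save("wrist","w21"); save("scene","s21",(380,120,540,280),4)
```

```text
False 54.0 [0.5709 0.3228 0.1516] [-0.2 -0.2 -1.2] 0.747
False 54.9 [0.6063 0.3298 0.1454] [-0.3 -1.  -1.7] 0.745
True 55.4 [0.6063 0.3298 0.1381] [-1.1 -0.4  3.6] 0.743
```

View pics/w21.png

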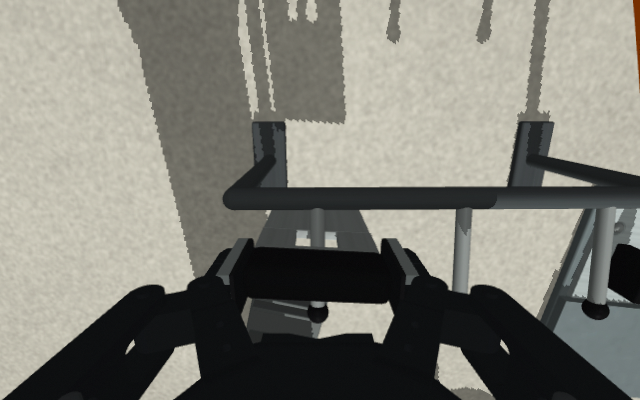

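View pics/s21.png

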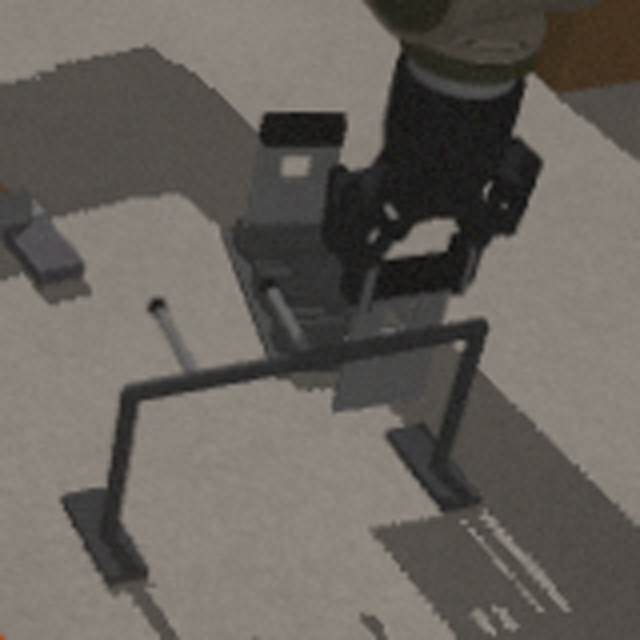

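Run:
```python
from h import *
env.release(); st(); p=monitor.sense()["position"]
env.movel([p[0],p[1],.25],velocity=.12)
x,y=.3664,.3378; q=down(-np.pi/2+np.radians(1.8))
env.reach([x,y,.22],q); save("wrist","w22"); save("scene","s22",(380,120,540,280),4)
```

```text
None 55.8 [0.6059 0.3296 0.1371] [-0.3 -0.2 -0.1] 0.999
```

View pics/w22.png

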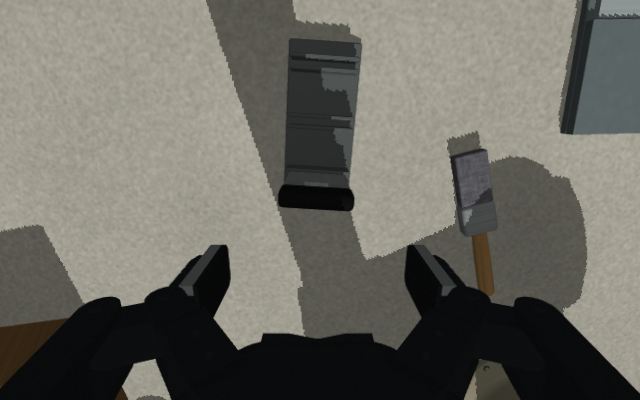

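View pics/s22.png

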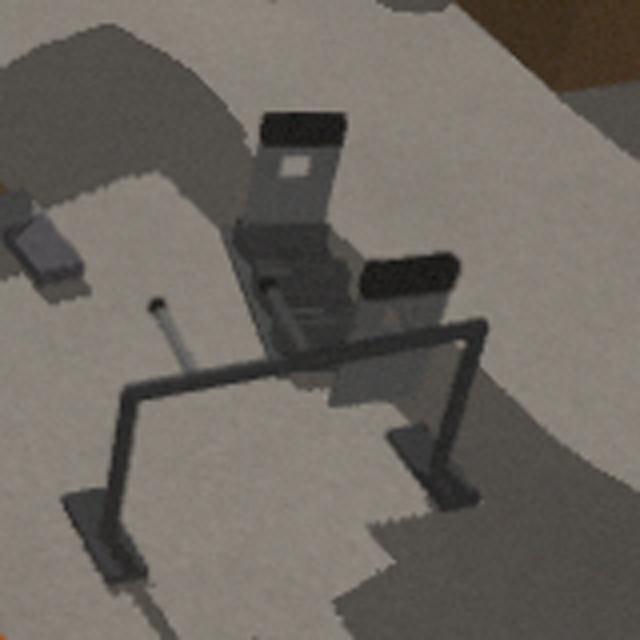

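First spreader hangs. Grip of the second at (316,197) as expected, only two were present (far slot empty). Repeating for the right peg.

Run:
```python
from h import *
x,y=.3664,.3378
st(env.movel([x,y,.093],velocity=.1,guard=6))
env.close_gripper(35); st(); z0=monitor.sense()["position"][2]-.083; print(z0)
p=monitor.sense()["position"]
st(env.movel([p[0],p[1],.25],velocity=.12))
th=np.radians(11.15); X=np.array([np.cos(th),np.sin(th),0]); q=down(-np.pi/2+th)
tip=np.array([.6017,.1695,.141]); T=tip-X*.030; T[2]=.141+z0
env.reach([T[0],T[1],.25],q)
st(env.movel(T,velocity=.1)); env.hold(.3)
save("wrist","w23"); save("scene","s23",(380,120,540,280),4)
```

```text
False 59.4 [0.3667 0.338  0.0935] [-0.1  0.5 -0.1] 0.998
None 59.7 [0.3668 0.338  0.0937] [ 0.2 -0.   5.2] 0.747
0.010667001103873405
False 61.2 [0.3666 0.3379 0.2493] [ 0.2 -0.9 -2.3] 0.743
False 63.4 [0.5726 0.1638 0.1524] [ 0.1 -0.7 -2.5] 0.746
```

View pics/w23.png

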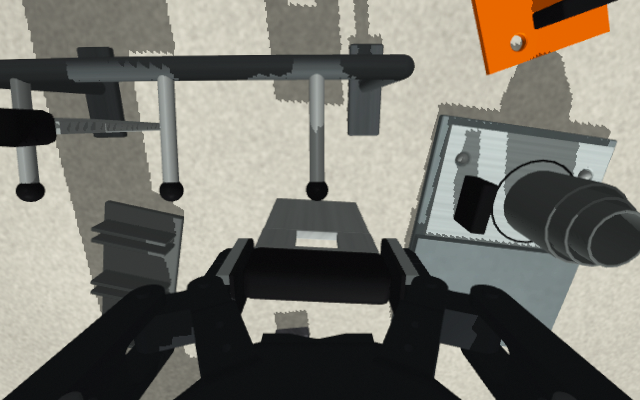

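View pics/s23.png

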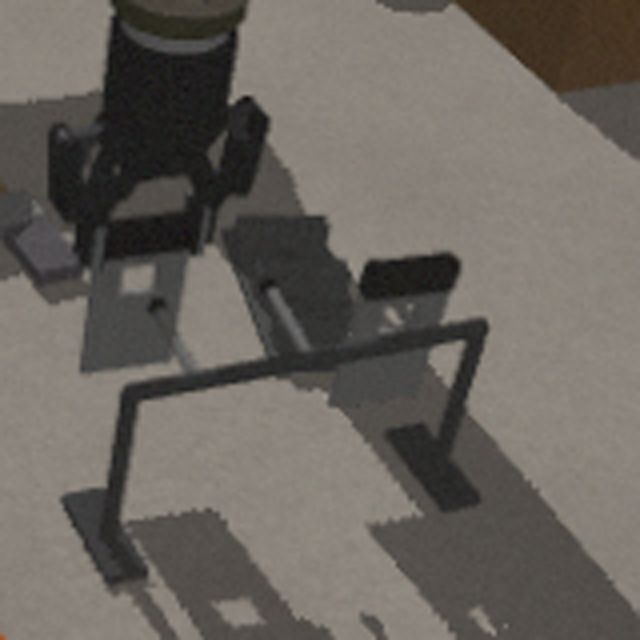

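Aligned (ball at 317,190, hole centred at 317). Inserting.

Run:
```python
from h import *
th=np.radians(11.15); X=np.array([np.cos(th),np.sin(th),0])
tip=np.array([.6017,.1695,.141]); o=np.array([0,0,.0107])
a=env.movel(tip+o,velocity=.05,guard=6); st(a)
b=env.movel(tip+X*.036+o-[0,0,.0064],velocity=.05,guard=6); st(b)
if not(a or b):
    p=monitor.sense()["position"]
    c=env.movel(p-[0,0,.014],velocity=.02,guard=3); st(c); save("wrist","w24")
    if c:
        env.release(); p=monitor.sense()["position"]; env.movel([p[0],p[1],.27],velocity=.12)
        env.reach([.45,-.05,.33],down(-np.pi/2)); env.hold(.3); save("wrist","w25"); save("scene","s25"); st()
        f=cv2.imread("pics/s25.png"); cv2.imwrite("pics/s25z.png",cv2.resize(f[150:290,290:530],None,fx=3.3,fy=3.3,interpolation=cv2.INTER_CUBIC))
```

```text
False 64.5 [0.6015 0.1695 0.1516] [ 0.2  0.5 -1.6] 0.75
False 65.4 [0.6369 0.1765 0.1453] [-1.4  0.1 -2.3] 0.747
True 65.8 [0.6369 0.1765 0.1382] [0.5 0.7 4. ] 0.748
None 69.0 [ 0.4501 -0.0498  0.3299] [-0.5  0.7 -0.7] 0.997
```

View pics/s25z.png

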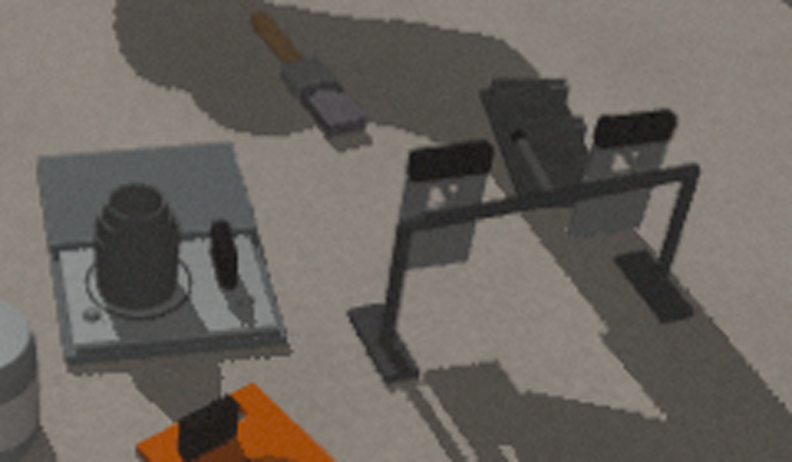

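View pics/w25.png

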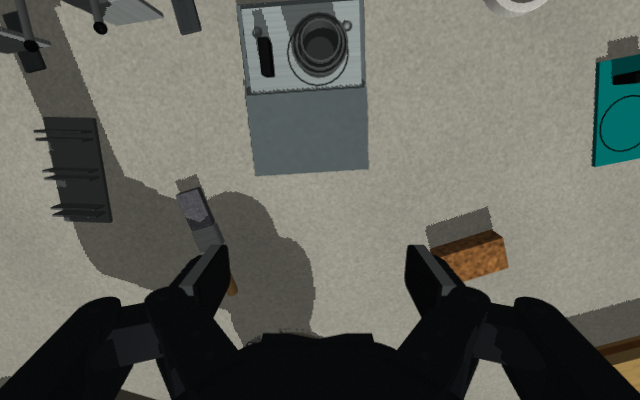

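Run:
```python
from h import *
env.reach([.53,-.05,.33],down(-np.pi/2)); env.hold(.2); save("wrist","w26")
t=np.linspace(0,2*np.pi,48,endpoint=False); C=np.c_[np.cos(t),np.sin(t),0*t]
c=[.5977,-.0501]
pts=[]
for r,z in [(.042,.016),(.035,.076),(.029,.089),(.023,.102)]: pts.append(C*[r,r,0]+[*c,z])
overlay("w26",np.vstack(pts),(250,60,400,210),4,"o26")
f=cv2.imread("pics/w26.png")[0:200,0:640]; cv2.imwrite("pics/w26c.png",f)
```

```text
(no output)
```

View pics/o26.png

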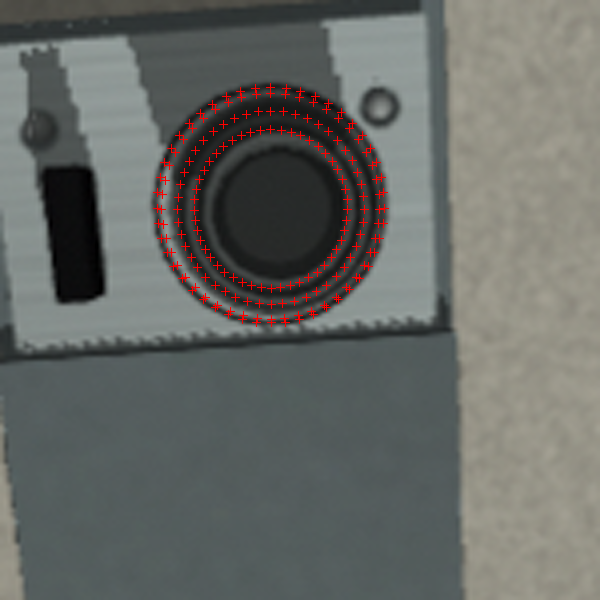

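View pics/w26c.png

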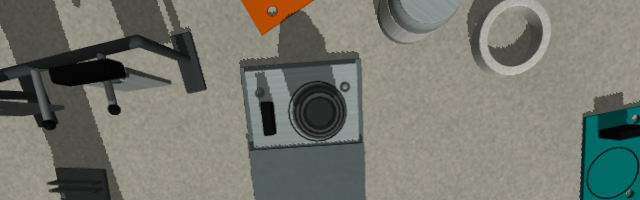

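Run:
```python
from h import *
env.hold(.3); st(); job.hand_in()
```

```text
None 70.0 [ 0.5299 -0.05    0.3301] [0.5 0.6 0.3] 1.003
the job is handed in; nothing more can be done
```

The job is done in the order asked and handed in at 70 s on the clock, well under the 210 s limit.

- **Plate:** I slid it along the deck by its handle, then lowered it over the pins. The image check matches a plate lying flat at its home height (top face at 16 mm), with both pins in their holes.
- **Pots:** Three were there: pot1, pot2 and pot3, with no pot4. During the run pot3 was knocked about 4 cm aside, so I measured it again before picking it up. They now stand nested and upright, about 2 mm off the ring's centre.
- **Spreaders:** Two were there, and the third slot was empty. Each hangs by its hole on an outer peg; the middle peg is free.

The tin, tape, sanding block and the orange and turquoise plates were not touched.

No check failed. Two readings disagreed slightly:
- **pot1 position:** One wrist-camera reading put pot1 about 3 mm from where I released it. The scene camera agreed with the release position, and the last overlay showed about 2 mm.
- **Handle press:** When I pressed lightly on the handle to check the plate was down, contact came about 4 mm lower than calculated. I put this down to fingertip geometry. The image check shows the plate is seated.

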